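Build the test-sieve stack on the sieve shaker

TASK

Build the sieve stack on the shaker for the next sieving run, one part at a time from the bottom up: the empty receiver pan into the shaker's locating ring, then the finest sieve, the medium sieve, the coarsest sieve (largest holes) and last the lid. Each part must be nested squarely and fully down in the one below, and the stack let go. Set the parts down, do not drop them, and leave the tin and the tape roll where they are.

Things in the scene. Friction and masses are not known exactly. Their poses are not given: they have to be found in the camera images.
- shaker: Sieve shaker, fixed: white box 150 (x) x 165 (y) x 40 mm on feet, black front panel to its -x, round aluminium plate of 108 mm diameter on top. Origin: centre of its underside on the desk, straight below the plate's centre. z up.
- shaker_seat (a point): The centre of the shaker's plate, on its upper face, 52 mm above the desk. Round it stands the locating ring, 71 mm inside and 79 mm outside diameter, 6 mm high, in which the pan stands with 3.5 mm play all round.
- pan: Receiver pan: plain steel cup with an unpierced floor, round, upright, loose, 64 mm outside diameter, 34 mm high, bore 59 mm, floor 6 mm thick, lower edge chamfered 3 mm. Origin: centre of its underside; z up. A sieve fully down on it has its origin 26 mm above the pan's. Weighs 75 to 135 g.
- sieve_fine: Loose round steel sieve, many 2.5 mm holes (the finest) in its sheet, 11 mm below the rim. Frame 64 mm wide from 8 to 38 mm above its origin (underside centre, z up); below that a 54 mm skirt, foot tapered to 46 mm over 4 mm, which drops into the 59 mm bore of the part below until the 64 mm shoulder sits on its rim. The next part, fully down on it, has its origin 30 mm higher. 80 to 150 g.
- sieve_medium: Loose round steel sieve, nineteen 7.5 mm holes (the medium one) in its sheet, 11 mm below the rim. Frame 64 mm wide from 8 to 38 mm above its origin (underside centre, z up); below that a 54 mm skirt, foot tapered to 46 mm over 4 mm, which drops into the 59 mm bore of the part below until the 64 mm shoulder sits on its rim. The next part, fully down on it, has its origin 30 mm higher. 80 to 150 g.
- sieve_coarse: Loose round steel sieve, seven 12.5 mm holes (the coarsest) in its sheet, 11 mm below the rim. Frame 64 mm wide from 8 to 38 mm above its origin (underside centre, z up); below that a 54 mm skirt, foot tapered to 46 mm over 4 mm, which drops into the 59 mm bore of the part below until the 64 mm shoulder sits on its rim. The next part, fully down on it, has its origin 30 mm higher. 80 to 150 g.
- lid: Steel lid, round, upright, loose: 64 mm disc from 8 to 14 mm above its origin (centre of its underside), the same 54 mm skirt with tapered foot below, and on top a knob of 24 mm diameter from 21 to 40 mm above the origin, on an 18 mm neck from 14 to 21 mm. Weighs 75 to 135 g.
- oring_tin: Round closed pale grey tin with a plain flat top, 66 mm diameter, 24 mm high, loose; not part of the job. Origin: centre of its underside.
- tape_roll: Roll of blue masking tape lying flat, 74 mm diameter, 25 mm high, loose; not part of the job. Origin: centre of its underside.

How it is judged:
By the outcome, as a careful person would: the job done as asked, in the order asked, and still so for the second after the job is handed in, with the robot touching nothing.
It also fails if it takes over 144 s, if anything falls off the work surface, if the arm or the gripper's body presses on something with over 40 N, if the wrist force passes 120 N, or if a joint passes its speed limit or range.

ROBOT

A 6-joint arm with a two-finger parallel gripper is mounted at the origin on a cart in front of the work surface, level with it; the furniture and walls round the work are solid. World frame = base frame: x ahead of the robot, y to its left, z up, the work surface at z = 0. Lengths are in mm, angles in rad, forces in N, time in s.
With the tool pointing down it reaches from about 350 to 975 mm from the base axis. Payload 7.1 kg.
Tool frame: the origin (TCP) lies midway between the tips of the shut fingers; the grasp point (between the pads) lies 19 mm behind it (ctrl.grip_depth is the distance from the TCP to the grasp point, in mm); z points along the fingers, y is the line along which they close (so a half turn about z gives the same grasp; the last joint's range is limited). The gripper opens to 88 mm and grips with 3 to 60 N. Pads are 20 mm wide; open, the fingers measure 115 mm over their backs; the gripper's body (75 mm by 178 mm) begins 61 mm behind the grasp point.
Start: joints at [1.214, 0.423, 1.63, -0, 1.089, -0.019], TCP at [207.101, 589.673, 222.675] pointing down, gripper open.
Joint ranges: [-3, 3], [-0.9, 2.11], [0.09, 2.58], [-1.31, 4.45], [0.11, 2.69], [-2.54, 2.54]. Speed limits (rad/s): [2.39, 2.39, 3.01, 3.14, 3.14, 3.14].

INTERFACE

Orientations are given as a rotation vector (axis times angle).
In Python, from workcell import ctrl, cams gives the robot as it stands.
- The arm moves only by the tool move_arm, never from a script. Its argument "steps" is a list of rows, each a list of 3 entries, a list of its own where there are three numbers: the shift along the tool's x, y, z in units of 25 mm (1.0 is 25 mm), then the turn about the tool's z in units of 5 degrees (1.0 is 5 degrees), then the closure, from 0 (fully open) to 1 (shut). A call has 1 to 20 rows; each row shifts and turns the commanded pose from where the row before left it, along the tool's axes as they then stand; what a row does not reach is not made up. A row lasts 1/12 s, in which the tool goes at most 41.7 mm and 7.16 degrees, less where a joint would pass 70% of its speed; a pose out of reach is approached as far as the arm can. A call is refused whole if a number of a shift passes 1 or a number of a turn 1, either way. A call with a gripper value outside its range is refused whole. The fingers move at their own pace and stop on an object; the grip force is fixed at half the most. Time passes only in rows, so rows that do not move let the fingers close. It gives the time, the measured TCP pose, the force, the opening and the grip force at its end, in the units of the state.
- ctrl.get_obs(): the state, without advancing time (a new reading comes with each control period).
- cams.get_image(name): name is "side" or "top"; returns a dict with "image" (420x560x3 uint8, red, green, blue), "camera_matrix" (3x3 intrinsics, pixels), "xyz" and "rotation" of the camera in the world. Camera axes: x right, y down, z forward; pixel columns grow to the right and rows downward; lengths in mm; the calibration is good to about 2 mm. A picture is of the moment at which its call begins. There is no depth.
- ctrl.close_job(): hands the job in; it is judged then, once.
Trained networks look in the newest picture that a camera, given by its name, has taken for a name from the list of things; names that differ only in an ending like _2 or _b are one class to them, and where a whole thing is asked for, a point or a joint stands for the part that bears it (a point fixed in the world has none). Each returns a list of dicts, best first, with "p" (0 to 1); they miss things now and then, are a little off and sometimes report something else, mostly with a low value. They report only what shows in the picture. A call takes as long as a camera call.
- cams.boxes_of(camera, thing): "rect" ([centre column, centre row, width, height] in pixels, round what is visible of it).
- cams.cut_out(camera, thing): "pixels" (420x560 bool, what is visible of it) and "rect" ([centre column, centre row, width, height] in pixels, round what is visible of it).
The state is a dict: "t": time; "qpos": joint angles; "qvel": joint speeds; "joint_torque": joint torques, N m; "ee_pos": TCP position; "orientation": TCP orientation; "ft_force": force on the tool from outside, world axes, zero at the start; "moment": the same for the moment, N m; "width": finger opening in mm; "grasp_force": force on a finger pad.
Only numpy, scipy, OpenCV 4.12 (cv2) and the standard library are available. Lean on these libraries where they do the work, as an engineer would, in place of code of your own. Each camera call takes 0.05 s, during which the arm holds its last target. There are 200 camera calls.

## Working session

There is one attempt and no reset: what is moved stays moved. The work goes in short steps, Python scripts to look and compute and a tool call to move; the robot and the scene stay as the last step left them, time stands still between calls to the robot, and variables do not carry over. Pictures are saved under pics/ and viewed, at most 14 in all, crops included, and the job is handed in when it is done.

Besides the shell and the picture viewer there is one more tool, called after "Emit:" by a JSON object that holds its "op" and its "data", one argument or row to a line. move_arm: Moves the arm, as the interface text tells. Its arguments: {"type":"object","properties":{"steps":{"type":"array"}},"required":["steps"]}

```bash
mkdir -p pics
cat > h.py <<'E'
import numpy as np, cv2
from workcell import ctrl, cams
def cam(n):
    d=cams.get_image(n); return d
def proj(d,P):
    P=np.atleast_2d(P).astype(float); c=(P-d['xyz'])@np.array(d['rotation']); u=c@np.array(d['camera_matrix']).T
    return u[:,:2]/u[:,2:]
def ray(d,uv):
    v=np.array(d['rotation'])@np.linalg.inv(d['camera_matrix'])@np.array([uv[0],uv[1],1.]); return np.array(d['xyz'],float),v/np.linalg.norm(v)
def onz(d,uv,z):
    o,v=ray(d,uv); return o+v*(z-o[2])/v[2]
E
python3 - <<'E'
from h import *
for n in ['top','side']:
    d=cam(n); cv2.imwrite(f'pics/{n}0.png',d['image'][:,:,::-1]); print(n,np.round(d['xyz']),np.round(d['rotation'],3).tolist(),np.round(d['camera_matrix'],1).tolist())
    for t in ['shaker','pan','sieve_fine','sieve_medium','sieve_coarse','lid','oring_tin','tape_roll']:
        print(t,[(np.round(b['rect']).tolist(),round(b['p'],2)) for b in cams.boxes_of(n,t)][:4])
o=ctrl.get_obs();print(o['t'],o['ee_pos'],o['orientation'],o['width'],o['ft_force'])
E
```

```text
top [ 400.  -17. 1049.] [-2.121, 2.128, -0.129] [[403.1, 0.0, 277.2], [0.0, 403.1, 207.1], [0.0, 0.0, 1.0]]
shaker [([281.0, 184.0, 72.0, 68.0], 0.97)]
pan [([386.0, 250.0, 27.0, 26.0], 0.95)]
sieve_fine [([280.0, 256.0, 25.0, 25.0], 0.77)]
sieve_medium [([399.0, 194.0, 24.0, 23.0], 0.92)]
sieve_coarse [([167.0, 192.0, 27.0, 23.0], 0.58)]
lid [([180.0, 246.0, 22.0, 28.0], 0.62)]
oring_tin [([231.0, 247.0, 28.0, 25.0], 0.58)]
tape_roll [([335.0, 244.0, 30.0, 28.0], 0.94)]
side [ 257. -638.  684.] [-2.238, 0.479, -0.217] [[388.0, 0.0, 282.0], [0.0, 388.0, 203.2], [0.0, 0.0, 1.0]]
shaker [([310.0, 216.0, 84.0, 64.0], 0.57)]
pan [([294.0, 317.0, 35.0, 35.0], 0.83)]
sieve_fine [([242.0, 231.0, 29.0, 25.0], 0.84)]
sieve_medium [([368.0, 310.0, 29.0, 37.0], 0.57)]
sieve_coarse [([262.0, 155.0, 26.0, 19.0], 0.55)]
lid [([220.0, 173.0, 21.0, 16.0], 0.63), ([309.0, 213.0, 85.0, 62.0], 0.56)]
oring_tin [([311.0, 216.0, 77.0, 62.0], 0.67), ([295.0, 318.0, 32.0, 34.0], 0.25)]
tape_roll [([276.0, 272.0, 33.0, 36.0], 0.97)]
0.9 [207.09032648 589.67206927 222.68597683] [-5.28058710e-01 -3.09688954e+00  3.80938300e-05] 87.80321598620874 [-0.5448363  -0.30626612  0.00228305]
```

Run:
```python
import cv2
a=cv2.imread('pics/top0.png')[130:290,130:430];cv2.imwrite('pics/top0c.png',cv2.resize(a,(800,427),interpolation=cv2.INTER_CUBIC))
a=cv2.imread('pics/side0.png')[120:350,180:430];cv2.imwrite('pics/side0c.png',cv2.resize(a,(650,598),interpolation=cv2.INTER_CUBIC))
```

```text
(no output)
```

View pics/top0c.png

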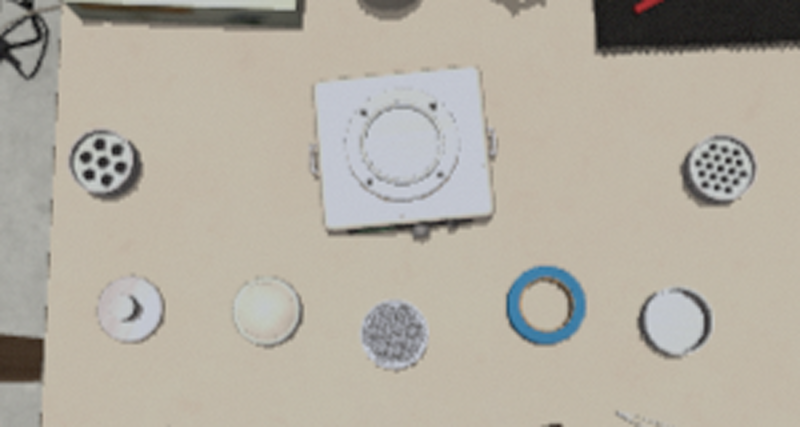

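View pics/side0c.png

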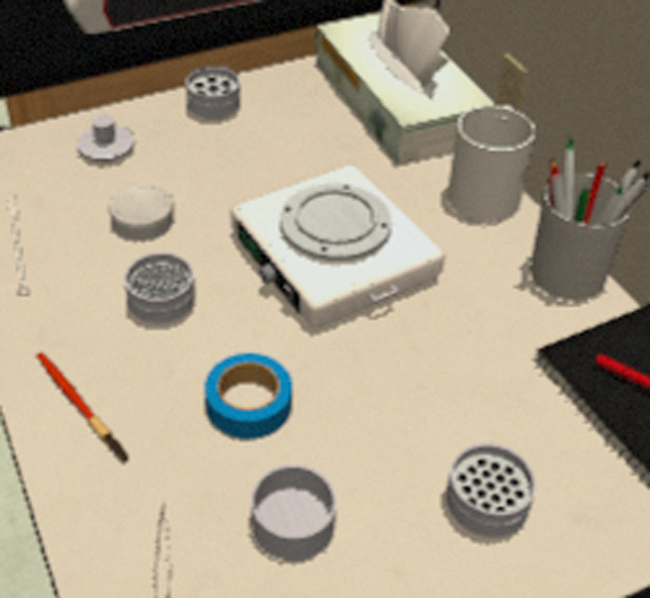

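```bash
cat >> h.py <<'E'
from scipy.optimize import least_squares
from scipy.spatial.transform import Rotation as R
def cam(n):
    d=cams.get_image(n); d['rotation']=R.from_rotvec(d['rotation']).as_matrix() if np.size(d['rotation'])==3 else np.array(d['rotation']); return d
def cyl(rz):
    a=np.linspace(0,2*np.pi,48,endpoint=False)
    return np.vstack([np.c_[r*np.cos(a),r*np.sin(a),z+0*a] for r,z in rz])
S=[(23,0),(27,4),(27,8),(32,8),(32,38)]
M=dict(pan=[(29,0),(32,3),(32,34)],sieve_fine=S,sieve_medium=S,sieve_coarse=S,lid=[(23,0),(27,4),(32,8),(32,14),(12,21),(12,40)],oring_tin=[(33,0),(33,24)],tape_roll=[(37,0),(37,25)])
def pbox(d,P):
    u=proj(d,P); lo,hi=u.min(0),u.max(0); return np.r_[(lo+hi)/2,hi-lo]
def fit(ds,obs,rz,x0=(500,0,0)):
    m=cyl(rz); f=lambda p:np.concatenate([(pbox(d,m+p)-o)[:4] for d,o in zip(ds,obs)])
    return least_squares(f,x0,loss='soft_l1')
def tri(ds,uvs):
    A=np.zeros((3,3));b=np.zeros(3)
    for d,uv in zip(ds,uvs):
        o,v=ray(d,uv);Q=np.eye(3)-np.outer(v,v);A+=Q;b+=Q@o
    return np.linalg.solve(A,b)
E
python3 - <<'E'
from h import *
T,Sd=cam('top'),cam('side')
for n,m in M.items():
    bt=cams.cut_out('top',n);bs=cams.cut_out('side',n)
    if not bt or not bs: print(n,len(bt),len(bs)); continue
    r=[]
    for d,b in((T,bt[0]),(Sd,bs[0])):
        ys,xs=np.nonzero(b['pixels']); lo=np.array([xs.min(),ys.min()])-.5;hi=np.array([xs.max(),ys.max()])+.5
        r.append(np.r_[(lo+hi)/2,hi-lo])
    f=fit((T,Sd),r,m); f1=fit((T,),(r[0][:],),m)
    tz=least_squares(lambda p:(pbox(T,cyl(m)+[p[0],p[1],0])-r[0])[:2],(500,0)).x
    sz=least_squares(lambda p:(pbox(Sd,cyl(m)+[p[0],p[1],0])-r[1])[:2],(500,0)).x
    print(n,round(bt[0]['p'],2),round(bs[0]['p'],2),np.round(f.x,1),'rms',round(np.sqrt(np.mean(f.fun**2)),2),'top,z0',np.round(tz,1),'side',np.round(sz,1))
print('seat',tri((T,Sd),((280.75,184),(309.2,204.2))))
# plate circle in top view
g=cv2.cvtColor(T['image'],cv2.COLOR_RGB2GRAY)[140:230,235:330]; g=cv2.resize(g,None,fx=6,fy=6,interpolation=cv2.INTER_CUBIC)
c=cv2.HoughCircles(g,cv2.HOUGH_GRADIENT,1,3,param1=60,param2=25,minRadius=75,maxRadius=150)
if c is not None:
  for q in c[0][:6]:
    uv=(235+(q[0]+.5)/6-.5,140+(q[1]+.5)/6-.5); print(np.round(uv,2),round(q[2]/6,1),np.round(onz(T,uv,55),1))
o=ctrl.get_obs();print(o['t'],R.from_rotvec(o['orientation']).as_matrix().round(3).tolist())
E
```

```text
pan 0.97 0.67 [ 4.521e+02 -2.496e+02  1.000e-01] rms 0.45 top,z0 [ 450.6 -249.4] side [ 452.9 -249.8]
sieve_fine 0.9 0.95 [439.9  16.8  -1.5] rms 0.79 top,z0 [438.3  17.2] side [440.9  15.2]
sieve_medium 0.97 0.95 [ 597.2 -297.1    0.7] rms 0.57 top,z0 [ 595.9 -296.3] side [ 598.4 -297. ]
sieve_coarse 0.82 0.63 [608.3 302.7  -4.6] rms 0.36 top,z0 [606.7 301.5] side [606.9 296.3]
lid 0.59 0.54 [ 4.645e+02  2.747e+02 -3.000e-01] rms 0.55 top,z0 [462.8 274.7] side [466.7 274.3]
oring_tin 0 1
tape_roll 0 2
seat [617.88627139   7.96045956  49.22277698]
[280.33 184.33] 13.9 [614.4   9.3  55. ]
[280.17 185.  ] 14.4 [612.7   9.8  55. ]
[280.5  183.67] 21.9 [616.1   8.9  55. ]
[279.67 184.83] 14.6 [613.1  11.   55. ]
[279.83 184.  ] 15.4 [615.2  10.6  55. ]
[282.   186.83] 18.3 [607.9   5.2  55. ]
1.7 [[-0.943, 0.331, 0.0], [0.331, 0.943, -0.0], [-0.0, -0.0, -1.0]]
```

Emit:
{"op": "move_arm", "data": {
  "steps": [
    [[0,0,1],-0.965,0],
    [[0,0,1],-0.965,0],
    [[0,0,1],-0.965,0],
    [[0,0,1],-0.965,0],
    [[-0.5,-1,0],0,0],
    [[-0.5,-1,0],0,0],
    [[-0.5,-1,0],0,0],
    [[-0.5,-1,0],0,0],
    [[-0.5,-1,0],0,0],
    [[-0.5,-1,0],0,0],
    [[-0.5,-1,0],0,0],
    [[-0.5,-1,0],0,0],
    [[-0.5,-1,0],0,0],
    [[-0.5,-1,0],0,0],
    [[-0.5,-1,0],0,0],
    [[-0.5,-1,0],0,0],
    [[-0.5,-1,0],0,0],
    [[-0.5,-1,0],0,0],
    [[-0.5,-1,0],0,0],
    [[-0.5,-1,0],0,0]
  ]
}}

```text
t: 3.37
ee_pos: [407.4, 188.3, 122.9]
orientation: [0.001, 3.141, 0.0]
ft_force: [0.2, 0.5, 0.3]
width: 87.7
grasp_force: 0.0
```

Emit:
{"op": "move_arm", "data": {
  "steps": [
    [[-0.1,-1,0],0,0],
    [[-0.1,-1,0],0,0],
    [[-0.1,-1,0],0,0],
    [[-0.1,-1,0],0,0],
    [[-0.1,-1,0],0,0],
    [[-0.1,-1,0],0,0],
    [[-0.1,-1,0],0,0],
    [[-0.1,-1,0],0,0],
    [[-0.1,-1,0],0,0],
    [[-0.1,-1,0],0,0],
    [[-0.1,-1,0],0,0],
    [[-0.1,-1,0],0,0],
    [[-0.1,-1,0],0,0],
    [[-0.1,-1,0],0,0],
    [[-0.1,-1,0],0,0],
    [[-0.1,-1,0],0,0],
    [[-0.1,-1,0.5],0,0],
    [[-0.1,-0.5,1],0,0],
    [[0,0,0.5],0,0]
  ]
}}

```text
t: 4.95
ee_pos: [452.0, -250.8, 71.6]
orientation: [0.005, 3.14, -0.002]
ft_force: [-0.2, 0.3, 0.5]
width: 87.7
grasp_force: 0.0
```

Emit:
{"op": "move_arm", "data": {
  "steps": [
    [[0,0.05,1],0,0],
    [[0,0,1],0,0],
    [[0,0,0.42],0,0],
    [[0,0,0],0,1],
    [[0,0,0],0,1],
    [[0,0,0],0,1],
    [[0,0,0],0,1],
    [[0,0,0],0,1],
    [[0,0,0],0,1],
    [[0,0,0],0,1]
  ]
}}

```text
t: 5.78
ee_pos: [452.2, -247.2, 13.4]
orientation: [0.001, 3.14, -0.002]
ft_force: [-1.0, 0.5, 7.2]
width: 64.4
grasp_force: 30.0
```

Emit:
{"op": "move_arm", "data": {
  "steps": [
    [[0,0,0],0,0],
    [[0,0,0],0,0],
    [[0,0,0],1,0],
    [[0,0,0],1,0],
    [[0,0,0],1,0],
    [[0,0,0],1,0],
    [[0,0,0],1,0],
    [[0,0,0],1,0],
    [[0,0,0],1,0],
    [[0,0,0],1,0],
    [[0,0,0],1,0],
    [[0,0,0],1,0],
    [[0,0,0],1,0],
    [[0,0,0],1,0],
    [[0,0,0],1,0],
    [[0,0,0],1,0],
    [[0,0,0],1,0],
    [[0,0,0],1,0],
    [[0,0,0],1,0],
    [[0,0,0],1,0]
  ]
}}

```text
t: 7.45
ee_pos: [451.2, -246.8, 12.3]
orientation: [-2.227, -2.216, 0.0]
ft_force: [-0.7, -0.0, -0.1]
width: 87.9
grasp_force: 0.0
```

Emit:
{"op": "move_arm", "data": {
  "steps": [
    [[0,0,0],0,0],
    [[0,0,0],0,1],
    [[0,0,0],0,1],
    [[0,0,0],0,1],
    [[0,0,0],0,1],
    [[0,0,0],0,1]
  ]
}}

```text
t: 7.95
ee_pos: [451.3, -246.8, 12.2]
orientation: [2.222, 2.221, 0.0]
ft_force: [1.2, -0.8, -0.2]
width: 62.9
grasp_force: 30.0
```

Emit:
{"op": "move_arm", "data": {
  "steps": [
    [[0,0,-1],0,1],
    [[0,0,-1],0,1],
    [[0,0,-1],0,1],
    [[0.5,0.3,-0.2],0,1],
    [[0.9,0.6,0],0,1],
    [[0.9,0.6,0],0,1],
    [[0.9,0.6,0],0,1],
    [[0.9,0.6,0],0,1],
    [[0.9,0.6,0],0,1],
    [[0.9,0.6,0],0,1],
    [[0.9,0.6,0],0,1],
    [[0.9,0.6,0],0,1],
    [[0.9,0.6,0],0,1],
    [[0.9,0.6,0],0,1],
    [[0.7,0.3,0],0,1],
    [[0,0,0],0,1],
    [[0,0,0],0,1]
  ]
}}

```text
t: 9.37
ee_pos: [616.3, 8.8, 91.7]
orientation: [-2.22, -2.223, 0.001]
ft_force: [-0.4, -0.4, -1.0]
width: 62.8
grasp_force: 30.0
```

Run:
```python
from h import *
o=ctrl.get_obs();print(o['t'],o['ee_pos'],o['ft_force'],o['width'])
T,Sd=cam('top'),cam('side'); 
for n,d in(('top',T),('side',Sd)):
    u=proj(d,[o['ee_pos'],[616.3,8.7,52]]); print(n,u.round(1).tolist())
a=T['image'][140:230,230:350,::-1];b=Sd['image'][160:250,250:370,::-1]
cv2.imwrite('pics/p1.png',np.hstack([cv2.resize(x,(400,300),interpolation=cv2.INTER_CUBIC) for x in(a,b)]))
```

```text
9.3667 [616.25954147   8.76688899  91.74235852] [-0.35176881 -0.39535055 -1.02695416] 62.84233261806688
top [[280.2, 180.4], [280.6, 183.8]]
side [[308.6, 191.1], [308.0, 203.5]]
```

View pics/p1.png

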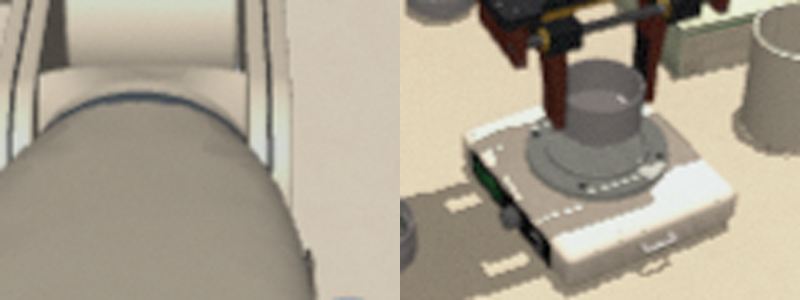

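Emit:
{"op": "move_arm", "data": {
  "steps": [
    [[0,0,0.4],0,1],
    [[0,0,0.3],0,1],
    [[0,0,0.15],0,1],
    [[0,0,0.1],0,1],
    [[0,0,0.1],0,1],
    [[0,0,0],0,1],
    [[0,0,0],0,1]
  ]
}}

```text
t: 10.05
ee_pos: [616.2, 8.0, 66.0]
orientation: [-2.222, -2.219, 0.001]
ft_force: [-1.9, 0.3, 2.1]
width: 63.0
grasp_force: 30.0
```

Emit:
{"op": "move_arm", "data": {
  "steps": [
    [[0,0,0.04],0,1],
    [[0,0,0.04],0,1],
    [[0,0,0],0,1],
    [[0,0,0],0,1]
  ]
}}

```text
t: 10.38
ee_pos: [616.8, 8.0, 64.1]
orientation: [2.222, 2.22, 0.001]
ft_force: [-1.3, 0.4, 2.6]
width: 62.8
grasp_force: 30.0
```

Emit:
{"op": "move_arm", "data": {
  "steps": [
    [[0,0,0.03],0,1],
    [[0,0,0],0,1],
    [[0,0,0],0,0],
    [[0,0,0],0,0],
    [[0,0,0],0,0],
    [[0,0,0],0,0]
  ]
}}

```text
t: 10.88
ee_pos: [616.5, 8.0, 62.8]
orientation: [-2.222, -2.22, 0.0]
ft_force: [-0.2, -0.1, 0.2]
width: 85.5
grasp_force: 0.0
```

Emit:
{"op": "move_arm", "data": {
  "steps": [
    [[0,0,-1],0,0],
    [[0,0,-1],0,0],
    [[0,-0.5,-0.2],0,0],
    [[0,-1,0],0,0],
    [[0,-1,0],0,0],
    [[0,-1,0],0,0],
    [[0,-1,0],0,0],
    [[0.34,-1,0],0,0],
    [[0,-1,0.5],0,0],
    [[0,-0.56,1],0,0],
    [[0,0,1],0,0],
    [[0,0,0],0,0]
  ]
}}

```text
t: 11.88
ee_pos: [436.8, 16.7, 52.9]
orientation: [-2.219, -2.218, 0.007]
ft_force: [-0.9, 0.4, -0.6]
width: 88.0
grasp_force: 0.0
```

```bash
cat > look.py <<'E'
import sys
from h import *
o=ctrl.get_obs();print(o['t'],np.round(o['ee_pos'],1))
T,Sd=cam('top'),cam('side')
a=T['image'][140:230,230:350,::-1];b=Sd['image'][150:240,250:370,::-1]
cv2.imwrite(sys.argv[1],np.hstack([cv2.resize(x,(400,300),interpolation=cv2.INTER_CUBIC) for x in(a,b)]))
for n in sys.argv[2:]:
  B={}
  for c,d in(('top',T),('side',Sd)):
    for q in cams.cut_out(c,n)[:2]:
      ys,xs=np.nonzero(q['pixels']); r=np.array([(xs.min()+xs.max())/2,(ys.min()+ys.max())/2,np.ptp(xs)+1,np.ptp(ys)+1]); print(n,c,round(q['p'],2),r); B.setdefault(c,r)
  if len(B)==2: f=fit((T,Sd),(B['top'],B['side']),M[n],(616,8,60)); print(np.round(f.x,1),np.round(np.sqrt(np.mean(f.fun**2)),2))
E
python3 look.py pics/p2.png pan sieve_fine
```

```text
11.8833 [436.8  16.7  52.9]
pan top 0.65 [281.5 182.5  26.   28. ]
pan side 0.69 [310.  198.5  27.   28. ]
[616.6   4.9  53. ] 0.68
sieve_fine top 0.26 [169.  190.5  27.   26. ]
```

View pics/p2.png

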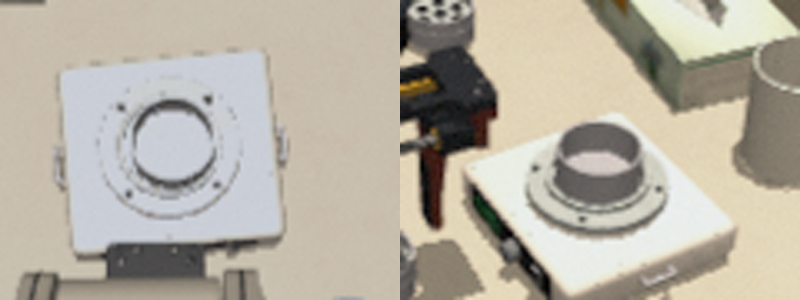

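Emit:
{"op": "move_arm", "data": {
  "steps": [
    [[0,0.12,1],0,0],
    [[0,0,0.6],0,0],
    [[0,0,0.08],0,0],
    [[0,0,0],0,0],
    [[0,0,0],0,1],
    [[0,0,0],0,1],
    [[0,0,0],0,1],
    [[0,0,0],0,1],
    [[0,0,0],0,0],
    [[0,0,0],0,0]
  ]
}}

```text
t: 13.02
ee_pos: [443.4, 16.7, 14.0]
orientation: [2.222, 2.22, 0.001]
ft_force: [-0.4, 0.5, 0.5]
width: 74.7
grasp_force: 0.0
```

Emit:
{"op": "move_arm", "data": {
  "steps": [
    [[0,0,0],-1,0],
    [[0,0,0],-1,0],
    [[0,0,0],-1,0],
    [[0,0,0],-1,0],
    [[0,0,0],-1,0],
    [[0,0,0],-1,0],
    [[0,0,0],-1,0],
    [[0,0,0],-1,0],
    [[0,0,0],-1,0],
    [[0,0,0],-1,0],
    [[0,0,0],-1,0],
    [[0,0,0],-1,0],
    [[0,0,0],-1,0],
    [[0,0,0],-1,0],
    [[0,0,0],-1,0],
    [[0,0,0],-1,0],
    [[0,0,0],-1,0],
    [[0,0,0],-1,0],
    [[0,0,0],0,0]
  ]
}}

```text
t: 14.6
ee_pos: [443.3, 16.7, 13.8]
orientation: [-0.003, 3.141, -0.0]
ft_force: [0.1, -0.7, -0.0]
width: 88.0
grasp_force: 0.0
```

Emit:
{"op": "move_arm", "data": {
  "steps": [
    [[0,0,0],0,1],
    [[0,0,0],0,1],
    [[0,0,0],0,1],
    [[0,0,0],0,1],
    [[0,0,0],0,1]
  ]
}}

```text
t: 15.02
ee_pos: [443.1, 16.7, 13.7]
orientation: [0.003, 3.141, 0.0]
ft_force: [0.0, 0.9, -0.4]
width: 63.9
grasp_force: 30.0
```

Emit:
{"op": "move_arm", "data": {
  "steps": [
    [[0,0,-1],0,1],
    [[0,0,-1],0,1],
    [[0,0,-1],0,1],
    [[-0.4,0,-1],0,1],
    [[-0.9,-0.05,-0.1],0,1],
    [[-0.9,-0.05,0],0,1],
    [[-0.9,-0.05,0],0,1],
    [[-0.9,-0.05,0],0,1],
    [[-0.9,-0.05,0],0,1],
    [[-0.9,-0.05,0],0,1],
    [[-0.9,-0.05,0],0,1],
    [[-0.24,0,0],0,1],
    [[0,0,0],0,1],
    [[0,0,0],0,1],
    [[0,0,0],0,1]
  ]
}}

```text
t: 16.27
ee_pos: [614.8, 7.9, 115.7]
orientation: [-0.002, -3.139, -0.0]
ft_force: [-0.4, 0.3, -1.1]
width: 64.0
grasp_force: 30.0
```

Emit:
{"op": "move_arm", "data": {
  "steps": [
    [[-0.07,0,0.2],0,1],
    [[0,0,0.3],0,1],
    [[0,0,0.2],0,1],
    [[0,0,0.1],0,1],
    [[0,0,0.07],0,1],
    [[0,0,0.03],0,1],
    [[0,0,0],0,1],
    [[0,0,0],0,1]
  ]
}}

```text
t: 16.93
ee_pos: [618.4, 7.8, 93.8]
orientation: [0.001, 3.141, -0.0]
ft_force: [0.2, -0.1, -0.6]
width: 63.9
grasp_force: 30.0
```

Emit:
{"op": "move_arm", "data": {
  "steps": [
    [[0.06,0,0],0,1],
    [[0,0,0.05],0,1],
    [[0,0,0.05],0,1],
    [[0,0,0],0,1],
    [[0,0,0],0,1]
  ]
}}

```text
t: 17.35
ee_pos: [616.9, 7.8, 91.7]
orientation: [0.001, 3.141, -0.0]
ft_force: [-1.5, -0.2, 4.6]
width: 64.0
grasp_force: 30.0
```

Emit:
{"op": "move_arm", "data": {
  "steps": [
    [[0,0,0],0,0],
    [[0,0,0],0,0],
    [[0,0,0],0,0],
    [[0,0,-1],0,0],
    [[0,0,-1],0,0],
    [[0,-0.5,0],0,0],
    [[0.2,-1,0],0,0],
    [[0.2,-1,0],0,0],
    [[0.2,-1,0],0,0],
    [[0.2,-1,0],0,0],
    [[0,-1,0],0,0],
    [[0,-1,0],0,0],
    [[0,-1,0],0,0],
    [[0,-1,0.3],0,0],
    [[0,-1,0.7],0,0],
    [[0,-1,1],0,0],
    [[0,-1,1],0,0],
    [[0,-0.6,1],0,0],
    [[0,0,0],0,0],
    [[0,0,0],0,0]
  ]
}}

```text
t: 19.02
ee_pos: [594.9, -294.9, 39.1]
orientation: [-0.004, -3.138, -0.003]
ft_force: [0.9, -0.2, 0.3]
width: 88.0
grasp_force: 0.0
```

```bash
python3 look.py pics/p3.png sieve_fine sieve_medium
```

```text
19.0167 [ 594.9 -294.9   39.1]
sieve_fine top 0.93 [281.  180.5  27.   30. ]
sieve_fine side 0.95 [310. 190.  29.  27.]
[615.5   5.3  75.8] 0.94
sieve_medium top 0.63 [395. 193.  13.  25.]
sieve_medium side 0.78 [367.  308.5  31.   36. ]
[ 600.5 -287.4  -15.2] 5.34
```

View pics/p3.png

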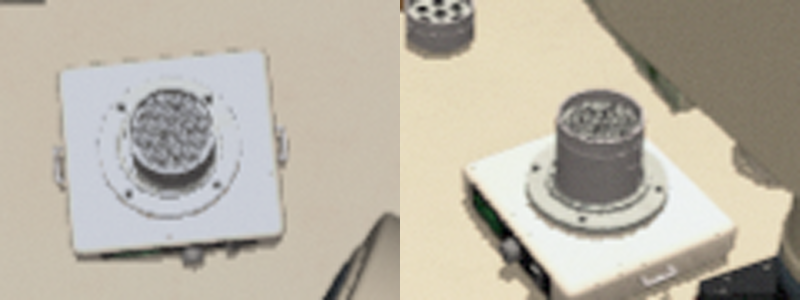

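Emit:
{"op": "move_arm", "data": {
  "steps": [
    [[-0.1,0,0.7],0,0],
    [[0,0,0.33],0,0],
    [[0,0,0],0,0],
    [[0,0,0],0,1],
    [[0,0,0],0,1],
    [[0,0,0],0,1],
    [[0,0,0],0,1],
    [[0,0,0],0,0],
    [[0,0,0],0,0]
  ]
}}

```text
t: 20.07
ee_pos: [599.2, -294.8, 15.8]
orientation: [0.002, 3.141, -0.0]
ft_force: [0.2, -0.8, 0.3]
width: 74.5
grasp_force: 0.0
```

Emit:
{"op": "move_arm", "data": {
  "steps": [
    [[0,0,0],1,0],
    [[0,0,0],1,0],
    [[0,0,0],1,0],
    [[0,0,0],1,0],
    [[0,0,0],1,0],
    [[0,0,0],1,0],
    [[0,0,0],1,0],
    [[0,0,0],1,0],
    [[0,0,0],1,0],
    [[0,0,0],1,0],
    [[0,0,0],1,0],
    [[0,0,0],1,0],
    [[0,0,0],1,0],
    [[0,0,0],1,0],
    [[0,0,0],1,0],
    [[0,0,0],1,0],
    [[0,0,0],1,0],
    [[0,0,0],1,0],
    [[0,0,0],0,0]
  ]
}}

```text
t: 21.65
ee_pos: [599.0, -294.8, 15.5]
orientation: [2.226, 2.217, 0.0]
ft_force: [0.8, 0.2, -0.7]
width: 88.0
grasp_force: 0.0
```

Emit:
{"op": "move_arm", "data": {
  "steps": [
    [[0,0,0],0,1],
    [[0,0,0],0,1],
    [[0,0,0],0,1],
    [[0,0,0],0,1],
    [[0,0,0],0,1]
  ]
}}

```text
t: 22.07
ee_pos: [598.8, -294.7, 15.4]
orientation: [-2.221, -2.221, 0.0]
ft_force: [-1.0, -0.0, 0.0]
width: 63.3
grasp_force: 30.0
```

Emit:
{"op": "move_arm", "data": {
  "steps": [
    [[0,0,-1],0,1],
    [[0,0,-1],0,1],
    [[0.3,0,-1],0,1],
    [[0.8,0.08,-1],0,1],
    [[1,0.08,-0.9],0,1],
    [[1,0.08,-0.4],0,1],
    [[1,0.08,0],0,1],
    [[1,0.08,0],0,1],
    [[1,0.08,0],0,1],
    [[1,0.08,0],0,1],
    [[1,0.08,0],0,1],
    [[1,0.08,0],0,1],
    [[1,0,0],0,1],
    [[0.7,0,0],0,1],
    [[0.5,0,0],0,1],
    [[0.3,0,0],0,1],
    [[0.5,0,0],0,1],
    [[0,0,0],0,1],
    [[0,0,0],0,1],
    [[0,0,0],0,1]
  ]
}}

```text
t: 23.73
ee_pos: [617.4, 7.2, 147.9]
orientation: [2.223, 2.22, -0.0]
ft_force: [0.3, -0.1, -1.5]
width: 63.2
grasp_force: 30.0
```

Good centring. Descend to 124.5.

Emit:
{"op": "move_arm", "data": {
  "steps": [
    [[0.02,-0.02,0.2],0,1],
    [[0,0,0.3],0,1],
    [[0,0,0.2],0,1],
    [[0,0,0.1],0,1],
    [[0,0,0.08],0,1],
    [[0,0,0.06],0,1],
    [[0,0,0],0,1],
    [[0,0,0],0,1]
  ]
}}

```text
t: 24.4
ee_pos: [616.9, 8.3, 124.4]
orientation: [2.222, 2.22, 0.0]
ft_force: [0.4, 0.8, -2.2]
width: 63.6
grasp_force: 30.0
```

Emit:
{"op": "move_arm", "data": {
  "steps": [
    [[0,0,0.03],0,1],
    [[0,0,0.03],0,1],
    [[0,0,0],0,1],
    [[0,0,0],0,1]
  ]
}}

```text
t: 24.73
ee_pos: [617.1, 8.3, 123.4]
orientation: [2.222, 2.22, 0.001]
ft_force: [0.2, -0.3, 2.2]
width: 63.3
grasp_force: 30.0
```

Emit:
{"op": "move_arm", "data": {
  "steps": [
    [[0,0,0],0,0],
    [[0,0,0],0,0],
    [[0,0,0],0,0],
    [[0,0,-1],0,0],
    [[0,0,-1],0,0],
    [[0.5,0,-0.1],0,0],
    [[1,-0.1,0],0,0],
    [[1,-0.1,0],0,0],
    [[1,-0.1,0],0,0],
    [[1,-0.1,0],0,0],
    [[1,0,0],0,0],
    [[1,0,0],0,0],
    [[1,0,0],0,0],
    [[1,0,0.5],0,0],
    [[1,0,1],0,0],
    [[1,0,1],0,0],
    [[1,0,1],0,0],
    [[0.3,0,1],0,0],
    [[0,0,0.9],0,0],
    [[0,0,0],0,0]
  ]
}}

```text
t: 26.4
ee_pos: [603.2, 303.0, 34.9]
orientation: [-2.219, -2.22, 0.012]
ft_force: [-0.6, -0.8, -0.5]
width: 87.9
grasp_force: 0.0
```

```bash
python3 look.py pics/p4.png sieve_medium
```

```text
26.4 [603.2 303.   34.9]
sieve_medium top 0.87 [280.5 176.5  28.   30. ]
sieve_medium side 0.8 [311. 179.  27.  27.]
sieve_medium side 0.35 [234.  201.5  25.   22. ]
[617.6   6.2 107.6] 0.38
```

View pics/p4.png

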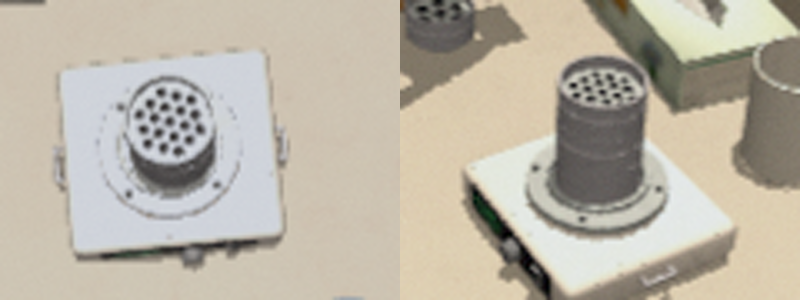

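Emit:
{"op": "move_arm", "data": {
  "steps": [
    [[0,0,0.5],0,0],
    [[0,0,0.26],0,0],
    [[0,0,0],0,0],
    [[0,0,0],0,1],
    [[0,0,0],0,1],
    [[0,0,0],0,1],
    [[0,0,0],0,1],
    [[0,0,0],0,0],
    [[0,0,0],0,0]
  ]
}}

```text
t: 27.35
ee_pos: [607.2, 303.3, 21.6]
orientation: [2.222, 2.22, 0.0]
ft_force: [-0.1, 0.9, 0.4]
width: 74.6
grasp_force: 0.0
```

Emit:
{"op": "move_arm", "data": {
  "steps": [
    [[0,0,0],-1,0],
    [[0,0,0],-1,0],
    [[0,0,0],-1,0],
    [[0,0,0],-1,0],
    [[0,0,0],-1,0],
    [[0,0,0],-1,0],
    [[0,0,0],-1,0],
    [[0,0,0],-1,0],
    [[0,0,0],-1,0],
    [[0,0,0],-1,0],
    [[0,0,0],-1,0],
    [[0,0,0],-1,0],
    [[0,0,0],-1,0],
    [[0,0,0],-1,0],
    [[0,0,0],-1,0],
    [[0,0,0],-1,0],
    [[0,0,0],-1,0],
    [[0,0,0],-1,0],
    [[0,0,0],0,0]
  ]
}}

```text
t: 28.93
ee_pos: [607.1, 303.3, 21.5]
orientation: [-0.003, 3.141, 0.0]
ft_force: [0.5, 0.4, 0.0]
width: 87.8
grasp_force: 0.0
```

Emit:
{"op": "move_arm", "data": {
  "steps": [
    [[0,0,0],0,1],
    [[0,0,0],0,1],
    [[0,0,0],0,1],
    [[0,0,0],0,1],
    [[0,0,0],0,1]
  ]
}}

```text
t: 29.35
ee_pos: [607.1, 303.3, 21.4]
orientation: [0.003, 3.142, 0.0]
ft_force: [0.5, 0.3, 0.1]
width: 63.9
grasp_force: 30.0
```

Emit:
{"op": "move_arm", "data": {
  "steps": [
    [[0,0,0],0,0],
    [[0,0,0],0,0],
    [[0,0,0.28],0,0],
    [[0,0,0],0,0],
    [[0,0,0],0,0],
    [[0,0,0],0,1],
    [[0,0,0],0,1],
    [[0,0,0],0,1],
    [[0,0,0],0,1],
    [[0,0,0],0,1]
  ]
}}

```text
t: 30.18
ee_pos: [607.2, 303.3, 14.6]
orientation: [0.001, 3.141, 0.0]
ft_force: [-0.1, -0.5, -0.3]
width: 64.0
grasp_force: 30.0
```

Emit:
{"op": "move_arm", "data": {
  "steps": [
    [[0,0,-1],0,1],
    [[0,0,-1],0,1],
    [[0,-0.3,-1],0,1],
    [[0,-0.8,-1],0,1],
    [[-0.1,-1,-1],0,1],
    [[-0.1,-1,-1],0,1],
    [[-0.1,-1,-0.5],0,1],
    [[-0.1,-1,0],0,1],
    [[0,-1,0],0,1],
    [[0,-1,0],0,1],
    [[0,-1,0],0,1],
    [[0,-1,0],0,1],
    [[0,-1,0],0,1],
    [[0,-0.8,0],0,1],
    [[0,-0.5,0],0,1],
    [[0,-0.3,0],0,1],
    [[0,-0.1,0],0,1],
    [[0,0,0],0,1],
    [[0,0,0],0,1],
    [[0,0,0],0,1]
  ]
}}

```text
t: 31.85
ee_pos: [616.8, 9.3, 176.9]
orientation: [0.0, -3.142, -0.0]
ft_force: [-0.1, 0.1, -0.5]
width: 64.0
grasp_force: 30.0
```

Emit:
{"op": "move_arm", "data": {
  "steps": [
    [[0,-0.03,0.2],0,1],
    [[0,0,0.3],0,1],
    [[0,0,0.2],0,1],
    [[0,0,0.1],0,1],
    [[0,0,0.08],0,1],
    [[0,0,0.06],0,1],
    [[0,0,0],0,1],
    [[0,0,0],0,1]
  ]
}}

```text
t: 32.52
ee_pos: [616.9, 7.5, 153.5]
orientation: [0.001, 3.141, -0.0]
ft_force: [-0.3, -0.1, -1.4]
width: 63.6
grasp_force: 30.0
```

Emit:
{"op": "move_arm", "data": {
  "steps": [
    [[0,0,0.03],0,1],
    [[0,0,0.02],0,1],
    [[0,0,0],0,1],
    [[0,0,0],0,1]
  ]
}}

```text
t: 32.85
ee_pos: [617.1, 7.5, 152.5]
orientation: [0.002, 3.141, -0.0]
ft_force: [0.5, 0.5, 1.1]
width: 64.1
grasp_force: 30.0
```

Emit:
{"op": "move_arm", "data": {
  "steps": [
    [[0,0,0],0,0],
    [[0,0,0],0,0],
    [[0,0,0],0,0],
    [[0,0,-1],0,0],
    [[0,0,-1],0,0],
    [[0.2,0.4,0],0,0],
    [[0.6,1,0],0,0],
    [[0.6,1,0],0,0],
    [[0.6,1,0],0,0],
    [[0.6,1,0],0,0],
    [[0.6,1,0],0,0],
    [[0.6,1,0.5],0,0],
    [[0.6,1,1],0,0],
    [[0.6,1,1],0,0],
    [[0.6,1,1],0,0],
    [[0.5,0.9,1],0,0],
    [[0.3,0.4,1],0,0],
    [[0.3,0,0],0,0],
    [[0,0,0],0,0],
    [[0,0,0],0,0]
  ]
}}

```text
t: 34.52
ee_pos: [449.6, 275.0, 65.3]
orientation: [0.001, 3.141, -0.0]
ft_force: [-0.5, -0.4, -0.2]
width: 88.3
grasp_force: 0.0
```

```bash
python3 look.py pics/p5.png sieve_coarse
```

```text
34.5167 [449.6 275.   65.3]
sieve_coarse top 0.66 [280. 174.  27.  31.]
sieve_coarse side 0.75 [311. 168.  29.  27.]
[615.9   6.5 139.7] 0.75
```

View pics/p5.png

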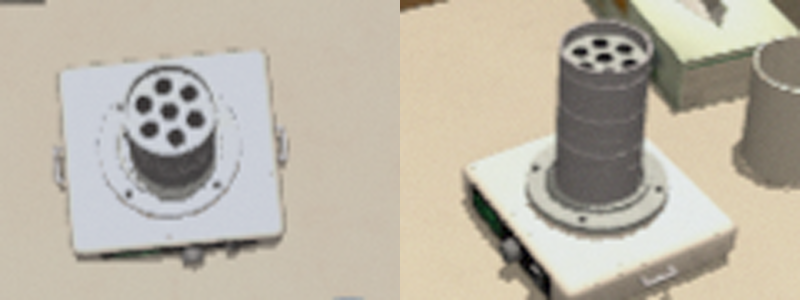

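Emit:
{"op": "move_arm", "data": {
  "steps": [
    [[-0.6,0,0],0,0],
    [[0,0,0.8],0,0],
    [[0,0,0.7],0,0],
    [[0,0,0.3],0,0.3],
    [[0,0,0],0,0.3],
    [[0,0,0],0,1],
    [[0,0,0],0,1],
    [[0,0,0],0,1],
    [[0,0,0],0,1],
    [[0,0,0],0,1],
    [[0,0,0],0,1],
    [[0,0,0],0,1],
    [[0,0,0],0,1]
  ]
}}

```text
t: 35.8
ee_pos: [464.6, 275.3, 19.8]
orientation: [0.001, 3.141, 0.0]
ft_force: [-0.2, 1.2, 0.5]
width: 24.7
grasp_force: 0.6
```

Gripped the knob at its width of 24 mm. Open to about 48 mm, turn, and grip again.

Emit:
{"op": "move_arm", "data": {
  "steps": [
    [[0,0,0],0,0.45],
    [[0,0,0],0,0.45],
    [[0,0,0],1,0.45],
    [[0,0,0],1,0.45],
    [[0,0,0],1,0.45],
    [[0,0,0],1,0.45],
    [[0,0,0],1,0.45],
    [[0,0,0],1,0.45],
    [[0,0,0],1,0.45],
    [[0,0,0],1,0.45],
    [[0,0,0],1,0.45],
    [[0,0,0],1,0.45],
    [[0,0,0],1,0.45],
    [[0,0,0],1,0.45],
    [[0,0,0],1,0.45],
    [[0,0,0],1,0.45],
    [[0,0,0],1,0.45],
    [[0,0,0],1,0.45],
    [[0,0,0],1,0.45],
    [[0,0,0],1,0.45]
  ]
}}

```text
t: 37.47
ee_pos: [464.5, 275.1, 19.6]
orientation: [-2.227, -2.216, 0.0]
ft_force: [0.2, 0.6, -0.2]
width: 48.4
grasp_force: 0.0
```

Emit:
{"op": "move_arm", "data": {
  "steps": [
    [[0,0,0],0,0.45],
    [[0,0,0],0,1],
    [[0,0,0],0,1],
    [[0,0,0],0,1],
    [[0,0,0],0,1],
    [[0,0,0],0,1],
    [[0,0,0],0,1]
  ]
}}

```text
t: 38.05
ee_pos: [464.6, 275.2, 19.7]
orientation: [2.222, 2.221, 0.0]
ft_force: [0.7, 0.2, 0.0]
width: 23.5
grasp_force: 30.0
```

Emit:
{"op": "move_arm", "data": {
  "steps": [
    [[0,0,-1],0,1],
    [[0,0,-1],0,1],
    [[0,0,-1],0,1],
    [[-0.4,0.3,-1],0,1],
    [[-0.8,0.5,-1],0,1],
    [[-0.9,0.5,-1],0,1],
    [[-0.9,0.5,-1],0,1],
    [[-0.9,0.5,-0.7],0,1],
    [[-0.9,0.5,0],0,1],
    [[-0.9,0.5,0],0,1],
    [[-0.9,0.5,0],0,1],
    [[-0.9,0.5,0],0,1],
    [[-0.9,0.5,0],0,1],
    [[-0.9,0.5,0],0,1],
    [[-0.7,0.5,0],0,1],
    [[-0.5,0.4,0],0,1],
    [[-0.2,0.4,0],0,1],
    [[0,0,0],0,1],
    [[0,0,0],0,1],
    [[0,0,0],0,1]
  ]
}}

```text
t: 39.72
ee_pos: [628.7, 8.5, 211.9]
orientation: [-2.221, -2.221, 0.001]
ft_force: [0.4, -0.2, -0.5]
width: 23.3
grasp_force: 30.0
```

Emit:
{"op": "move_arm", "data": {
  "steps": [
    [[-0.02,-0.46,0],0,1],
    [[0,0,0],0,1],
    [[0,0,0],0,1],
    [[0,0,0.2],0,1],
    [[0,0,0.1],0,1],
    [[0,0,0],0,1],
    [[0,0,0],0,1]
  ]
}}

```text
t: 40.3
ee_pos: [617.8, 7.1, 204.3]
orientation: [-2.222, -2.22, 0.001]
ft_force: [-0.5, -0.4, -1.7]
width: 23.2
grasp_force: 30.0
```

Emit:
{"op": "move_arm", "data": {
  "steps": [
    [[0.02,-0.02,0.15],0,1],
    [[0,0,0.15],0,1],
    [[0,0,0.15],0,1],
    [[0,0,0.1],0,1],
    [[0,0,0.07],0,1],
    [[0,0,0],0,1],
    [[0,0,0],0,1]
  ]
}}

```text
t: 40.88
ee_pos: [617.3, 7.5, 189.1]
orientation: [-2.222, -2.22, 0.0]
ft_force: [-0.6, -0.7, -0.7]
width: 23.4
grasp_force: 30.0
```

Emit:
{"op": "move_arm", "data": {
  "steps": [
    [[0,0,0.03],0,1],
    [[0,0,0.02],0,1],
    [[0,0,0],0,1],
    [[0,0,0],0,1]
  ]
}}

```text
t: 41.22
ee_pos: [617.4, 7.5, 188.0]
orientation: [2.222, 2.22, 0.0]
ft_force: [0.3, 0.1, -0.8]
width: 23.2
grasp_force: 30.0
```

Emit:
{"op": "move_arm", "data": {
  "steps": [
    [[0,0,0.02],0,1],
    [[0,0,0.02],0,1],
    [[0,0,0],0,1],
    [[0,0,0],0,1]
  ]
}}

```text
t: 41.55
ee_pos: [617.5, 7.5, 187.6]
orientation: [2.222, 2.22, 0.001]
ft_force: [-0.9, -0.2, 4.5]
width: 23.2
grasp_force: 30.0
```

Seated (187.6 against 187.7 expected). Release, rise and back away.

Emit:
{"op": "move_arm", "data": {
  "steps": [
    [[0,0,0],0,0.4],
    [[0,0,0],0,0.4],
    [[0,0,0],0,0.4],
    [[0,0,0],0,0.4],
    [[0,0,-0.5],0,0.4],
    [[0,0,-1],0,0.4],
    [[0,0,-1],0,0.4],
    [[0,-0.5,0],0,0.4],
    [[0,-1,0],0,0.4],
    [[0,-1,0],0,0.4],
    [[0,-1,0],0,0.4],
    [[0,-1,0],0,0.4],
    [[0,-1,0],0,0.4],
    [[0,-1,0],0,0.4],
    [[0,-0.5,0],0,0.4],
    [[0,0,0],0,0.4]
  ]
}}

```text
t: 42.88
ee_pos: [440.4, 7.7, 250.0]
orientation: [-2.222, -2.22, 0.0]
ft_force: [0.1, 0.3, -0.5]
width: 52.7
grasp_force: 0.0
```

```bash
python3 look.py pics/p6.png lid sieve_coarse
```

```text
42.8833 [440.4   7.7 250. ]
lid top 0.97 [280.5 172.   30.   29. ]
lid side 0.74 [312.  159.5  27.   24. ]
[616.7   5.1 169.8] 0.68
sieve_coarse side 0.51 [311.5 175.   28.   15. ]
```

View pics/p6.png

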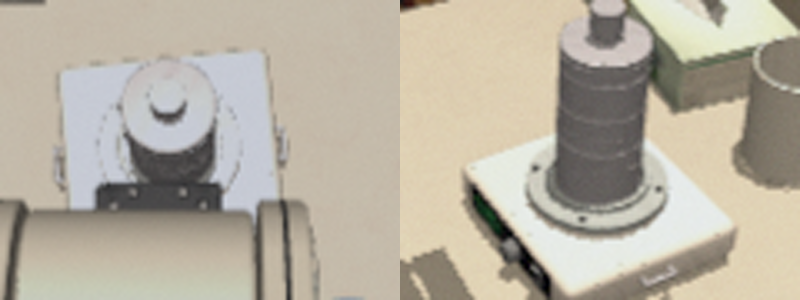

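The picture shows the whole stack upright on the plate, with the lid flat and level on top (side crop, about 605,45) and every seam closed.

```bash
python3 -c "
from workcell import ctrl
print(ctrl.close_job())"
```

```text
the job is handed in; nothing more can be done
None
```

The sieve stack is built on the shaker in the order asked (pan, fine, medium, coarse, lid), each part down to its expected height and let go, and the job was handed in at about 43 s; I steered clear of the tin and tape roll but did not re-measure them.

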